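# Clip the temperature logger onto the heating block's bar

### The job

Clip the temperature logger onto the bar of the heating block that has a bar across its well: stand it on the block over the well, press its sprung knob so that the hook comes out below the bar, slide it so that the hook goes under the bar, then let the knob up so that the spring pulls the hook tight against the bar. Leave the logger clipped there, upright and flat on the block, and do not disturb the other things on the bench.

Things in the scene. Friction and masses are not known exactly. Their poses are not given: they have to be found in the camera images.
- logger: Clip-on temperature logger, loose, upright on the bench: grey housing 44 (x) by 46 (y) by 38 mm high, with a grey lug (18 mm wide) standing out 12 mm from its +x face, 14 to 30 mm above its underside; a steel rod rises from its top to a cream knob. 104 mm high, about 210 g. Origin: centre of its flat underside; z up; +x is the lug's side, the way the hook opens.
- plunger (a joint): How far the knob is pressed down, m: 0 = up (a spring holds it up, hook hidden in the housing), 0.028 = fully pressed. 1.2 N to start, 4.6 N at the end. Knob, rod and hook are one piece sliding through the housing; it can be pressed only while the housing stands on something with the hook free to come out below. Hooked on the bar, with the housing on the block, it stays at 0.018.
- knob (a point): Centre of the cream knob, a bar 24 mm (logger x) by 40 mm (logger y) by 24 mm high, on the logger's axis, 92 mm above the housing's underside when up; under it the bare 10 mm rod leaves a 42 mm gap to the housing's top (14 mm when fully pressed).
- hook (a point): Centre of the hook's seat (upper face of its lip), on the logger's axis: 6 mm above the underside with the knob up, 22 mm below it fully pressed. The hook is a steel J, 9 mm wide (y): shank 12 to 7 mm on the -x side, lip 4 mm thick under the seat, running to 10 mm on the +x side, where an end 3 mm thick turns up 4 mm above the seat; 14 mm clear inside.
- bar_block: The aluminium heating block with a bar across its well, fixed to the bench: 112 (x) by 84 (y) by 45 mm high, cold. In its flat top is an open well 78 mm long (x) by 24 mm wide (y), centred, 39 mm deep. Origin: centre of its underside.
- bar: The steel bar, 8 mm in diameter, fixed across the middle of the well along the block's y. Origin: centre of the bar, 37 mm above the bench, so that its upper side lies 4 mm and its lower side 12 mm below the block's top; the well is free for 35 mm on both sides of it.
- plain_block: The other heating block, of the same size and well but with no bar; fixed. Origin: centre of its underside.
- weigh_jar: Small glass weighing jar, 34 mm wide, 50 mm high, loose; origin at its underside. To be left alone.
- beaker: Glass beaker, 64 mm wide, 85 mm high, loose; origin at its underside. To be left alone.
- dish: White dish, 90 mm wide, 16 mm high, loose; origin at its underside. To be left alone.
- sample_pot: White sample pot, 56 mm wide, 75 mm high, loose; origin at its underside. To be left alone.
- spatula: Spatula lying on the bench, loose. To be left alone.
- stopper: Brown rubber stopper, 32 mm wide, 28 mm high, loose; origin at its underside. To be left alone.
- crucible: White porcelain crucible, 44 mm wide, 35 mm high, loose; origin at its underside. To be left alone.
Not all that is in view belongs to the job. Leave any brown or green look-alike of the logger alone.

How it is judged:
At the end, for the whole second after the job is handed in: The logger stands flat on the bar block (underside within 3 mm of the block's top, tilted less than 5 degrees), at rest, with its spring pulling the hook's seat up against the bar with more than 1 N (plunger between 0.0155 and 0.0205, hook's seat within 12 mm of the bar's middle, horizontally) (value of joint plunger between 0.0155 and 0.0205 m and contact force between logger and bar above 1 N and horizontal distance between hook and bar below 0.012 m and z of logger in the frame of bar_block between 0.042 and 0.048 m and angle between logger's own z axis and vertical below 0.09 rad and linear speed of logger below 0.02 m/s); the robot touches nothing.
It fails at once if another thing on the bench is moved more than 30 mm (distance of any of weigh_jar, beaker, dish, sample_pot, spatula, stopper, crucible from where it was at the start of the episode above 0.03 m).
It also fails if it takes over 45 s, if anything falls off the work surface, if the arm or the gripper's body presses on something with over 40 N, if the wrist force passes 120 N, or if a joint passes its speed limit or range.

### The arm

A 7-joint arm with a two-finger parallel gripper is mounted at the origin on the work surface. World frame = base frame: x ahead of the robot, y to its left, z up, the work surface at z = 0. Lengths are in m, angles in rad, forces in N, time in s.
With the tool pointing down it reaches from about 0.35 to 0.9 m from the base axis. Payload 8.1 kg.
Tool frame: the origin (TCP) lies on the centre line of the jaws, within the pads' length; the fingertips stand 22 mm ahead of it and the grasp point (between the pads) lies 3 mm ahead of it (arm.finger_overhang is the distance from the TCP to the fingertips, in m); z points along the fingers, y is the direction in which the jaws open and shut (so a half turn about z gives the same grasp; the last joint's range is limited). The gripper opens to 92 mm and grips with 3 to 60 N. Pads are 19 mm wide; open, the fingers measure 130 mm over their backs; the gripper's body (75 mm by 190 mm) begins 47 mm behind the grasp point.
Start: joints at [0.998, 0.434, 0.025, 1.573, -0.012, 1.134, -0.075], TCP at [0.283, -0.557, 0.249] pointing down, gripper open.
Joint ranges: [-2.62, 2.62], [-0.44, 2.09], [-1.27, 1.32], [0.08, 2.57], [-1.32, 4.46], [0.12, 2], [-2.74, 2.74]. Speed limits (rad/s): [2.22, 2.22, 3.01, 3.01, 3.14, 3.14, 3.14].

### API

Orientations are given as a rotation vector (axis times angle).
In Python, from cell import arm gives the robot as it stands. The module is installed in compiled form; this text tells all that it offers.
- The arm moves only by the tool step_arm, never from a script. Its argument "plan" is a list of rows, each an object of numbers: "wx", "wy", "wz": the turn, a rotation vector about the tool's x, y, z in units of 6 degrees (1.0 is 6 degrees); "tx", "ty", "tz": the shift along the tool's x, y, z in cm; "hand": the opening, from 0 (shut) to 1 (fully open). A call has exactly 10 rows; each row shifts and turns the commanded pose from where the row before left it, along the tool's axes as they then stand; what a row does not reach is not made up. A row lasts 1/12 s, in which the tool goes at most 41.7 mm and 7.16 degrees, less where a joint would pass 70% of its speed; a pose out of reach is approached as far as the arm can. A call is refused whole if a number of a shift passes 4.17 or a number of a turn 1, either way. A call with a gripper value outside its range is refused whole. The fingers move at their own pace and stop on an object; "force" is the grip in N (left out, the last holds). Time passes only in rows, so rows that do not move let the fingers close, or fill a call up. It gives the time, the measured TCP pose, the force and the opening at its end, in the units of the state.
- arm.observe(): the state, without advancing time (a new reading comes with each control period).
- arm.get_image(name): name is "scene" or "top"; returns (picture, depth): 480x640x3 uint8, red, green, blue; 480x640 float32, m along the optical axis (not along the pixel's ray), 0 where there is no reading.
- arm.calibration(name): a dict with "mtx" (3x3 intrinsics, pixels), "R" (3x3) and "t" (3): a world point X has camera coordinates R X + t. Camera axes: x right, y down, z forward; pixel columns grow to the right and rows downward; lengths in m; the calibration is good to about 2 mm. A picture is of the moment at which its call begins. calibration takes no time and is no camera call.
- arm.sign_off(): hands the job in, once; it reports no verdict.
The state is a dict: "clock": time; "joints": joint angles; "dq": joint speeds; "joint_efforts": joint torques, N m; "position": TCP position; "ee_rot": TCP orientation; "force": force on the tool from outside, world axes, zero at the start; "ft_torque": the same for the moment, N m; "width": opening from 0.0 (shut) to 1.0 (fully open).
Only numpy, scipy, OpenCV 4.12 (cv2) and the standard library are available. Lean on these libraries where they do the work, as an engineer would, in place of code of your own. Each camera call takes 0.05 s, during which the arm holds its last target.

## Working session

There is one attempt and no reset: what is moved stays moved. The work goes in short steps, Python scripts to look and compute and a tool call to move; the robot and the scene stay as the last step left them, time stands still between calls to the robot, and variables do not carry over. Pictures are saved under pics/ and viewed, and the job is handed in when it is done.

Besides the shell and the picture viewer there is one more tool, called after "Emit:" as name(argument=value, ...) on one line, values as JSON. step_arm: Moves the arm, as the interface text tells. Its arguments: {"type":"object","properties":{"plan":{"type":"array"},"force":{"type":"number"}},"required":["plan"]}

```bash
mkdir -p pics; ls; python3 - <<'E'
from cell import arm
import cv2,numpy as np
for n in("scene","top"):
    im,d=arm.get_image(n); cv2.imwrite(f"pics/{n}0.png",im[:,:,::-1]); np.save(f"pics/{n}0d.npy",d)
    c=arm.calibration(n); print(n,c["mtx"].tolist(),np.round(c["R"],4).tolist(),np.round(c["t"],4).tolist())
s=arm.observe(); print(s, arm.finger_overhang)
E
```

```text
pics
scene [[467.9089945466707, 0.0, 317.26629329608346], [0.0, 467.9089945466707, 237.65925422636568], [0.0, 0.0, 1.0]] [[0.2894, 0.9572, -0.0109], [0.7001, -0.2194, -0.6795], [-0.6528, 0.189, -0.7336]] [-0.1589, -0.3266, 1.3804]
top [[555.7475115408453, 0.0, 321.7686837259654], [0.0, 555.7475115408453, 235.854659285784], [0.0, 0.0, 1.0]] [[0.0144, -0.9998, 0.0113], [-0.9834, -0.0163, -0.1807], [0.1809, -0.0085, -0.9835]] [-0.0207, 0.5653, 1.0937]
{'clock': 0.1, 'joints': array([ 0.99841092,  0.4351392 ,  0.02497697,  1.57400247, -0.01164675,
        1.13397623, -0.07510311]), 'dq': array([-0.00133305, -0.00037852, -0.00229412, -0.00279362,  0.00016645,
       -0.00045334, -0.00023839]), 'joint_efforts': array([ 4.80265764e-03, -6.69121385e+01,  9.89194438e-01, -3.15145540e+01,
       -6.03752676e-02,  3.72440577e-02,  1.71496055e-05]), 'position': array([ 0.28271157, -0.55693334,  0.24803361]), 'ee_rot': array([-3.05407349e+00, -7.30717160e-01,  6.33276590e-04]), 'force': array([-0.05975394,  0.44148048,  0.71092886]), 'ft_torque': array([-0.05080295, -0.0425657 ,  0.01314302]), 'width': 0.9967474670012085} 0.022
```

View pics/scene0.png

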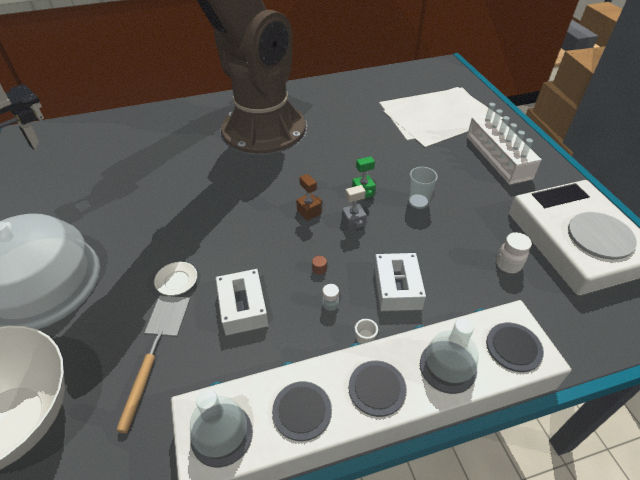

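View pics/top0.png

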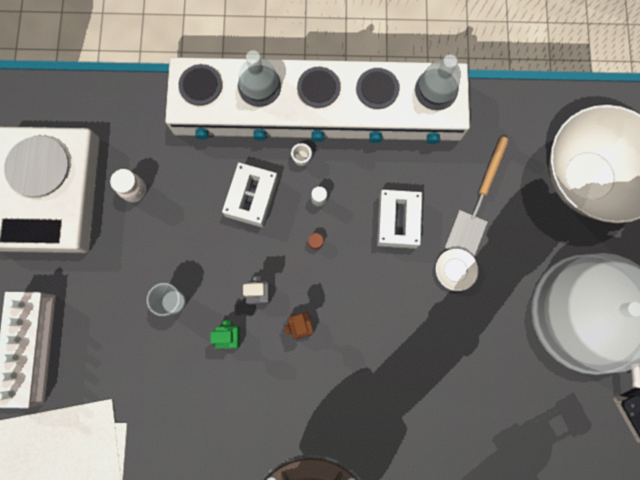

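Top view: the bar block is at about (250,195), with its bar visible across the well. The plain block is at (400,217) and the grey logger with cream knob at (256,291). The brown and green look-alikes are at (299,326) and (225,336). I'll zoom in on these next.

```bash
python3 - <<'E'
import cv2,numpy as np
t=cv2.imread("pics/top0.png"); s=cv2.imread("pics/scene0.png")
a=cv2.resize(t[150:350,190:350],None,fx=3,fy=3,interpolation=cv2.INTER_CUBIC)
b=cv2.resize(s[150:320,290:440],None,fx=3.5,fy=3.5,interpolation=cv2.INTER_CUBIC)[:600]
cv2.imwrite("pics/tz.png",a);cv2.imwrite("pics/sz.png",b)
E
```

```text
(no output)
```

View pics/tz.png

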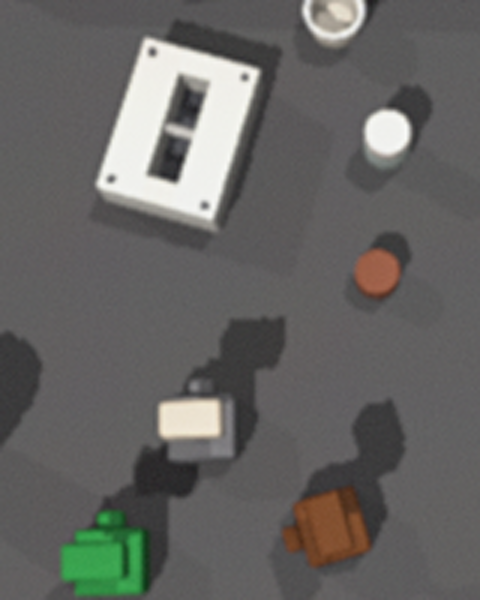

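View pics/sz.png

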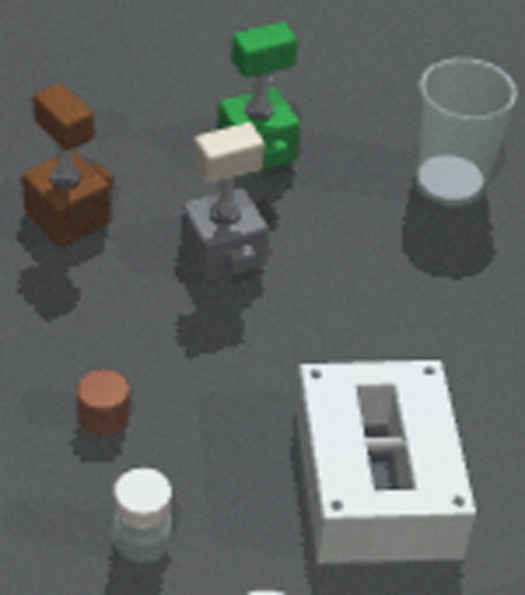

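```bash
cat > h.py <<'E'
from cell import arm
import cv2,numpy as np
def cloud(n,d):
    c=arm.calibration(n);K,R,t=c["mtx"],c["R"],c["t"]
    v,u=np.mgrid[:480,:640]
    p=np.stack([(u-K[0,2])/K[0,0]*d,(v-K[1,2])/K[1,1]*d,d],-1)
    return (p-t)@R
def ray(n,uv,z):
    c=arm.calibration(n);K,R,t=c["mtx"],c["R"],c["t"]
    uv=np.atleast_2d(uv).astype(float)
    dr=np.c_[(uv[:,0]-K[0,2])/K[0,0],(uv[:,1]-K[1,2])/K[1,1],np.ones(len(uv))]@R
    o=-R.T@t
    return o+dr*((z-o[2])/dr[:,2])[:,None]
def proj(n,X):
    c=arm.calibration(n);p=np.atleast_2d(X)@c["R"].T+c["t"];q=p@c["mtx"].T
    return q[:,:2]/q[:,2:]
def rect(n,mask,z):
    cs,_=cv2.findContours(mask.astype(np.uint8),cv2.RETR_EXTERNAL,cv2.CHAIN_APPROX_NONE)
    c=max(cs,key=cv2.contourArea)[:,0,:]
    P=ray(n,c,z)[:,:2]
    (x,y),(w,h),a=cv2.minAreaRect((P*1000).astype(np.float32))
    return (round(x,1),round(y,1)),(round(w,1),round(h,1)),round(a,1),len(c)
E
python3 - <<'E'
from h import *
for n in("top","scene"):
    im=cv2.imread(f"pics/{n}0.png");d=np.load(f"pics/{n}0d.npy");P=cloud(n,d)
    near=(abs(P[...,0]-0.55)<.3)&(abs(P[...,1]-0.1)<.3)&(d>0)
    # tops by depth
    m=near&(abs(P[...,2]-.104)<.006)
    nb,l,st,ce=cv2.connectedComponentsWithStats(m.astype(np.uint8))
    for i in range(1,nb):
        if st[i,4]>60: print(n,"z104",ce[i].round(),st[i,4],P[l==i].mean(0).round(4),rect(n,l==i,.104),im[l==i].mean(0).round())
    m=near&(abs(P[...,2]-.045)<.005)&(im.min(2)>120)
    nb,l,st,ce=cv2.connectedComponentsWithStats(m.astype(np.uint8))
    for i in range(1,nb):
        if st[i,4]>300: print(n,"z45",ce[i].round(),st[i,4],P[l==i].mean(0).round(4),rect(n,l==i,.045))
    m=near&(abs(P[...,2]-.038)<.004)
    nb,l,st,ce=cv2.connectedComponentsWithStats(m.astype(np.uint8))
    for i in range(1,nb):
        if st[i,4]>20: print(n,"z38",ce[i].round(),st[i,4],P[l==i].mean(0).round(4),rect(n,l==i,.038),im[l==i].mean(0).round())
E
```

```text
top z104 [253. 289.] 261 [0.4498 0.1199 0.1048] ((449.5, 119.7), (23.1, 38.9), 0.9, 60) [195. 213. 223.]
top z104 [299. 324.] 258 [0.3843 0.0293 0.1048] ((384.4, 29.3), (39.7, 23.6), 17.4, 59) [ 45.  75. 123.]
top z104 [221. 336.] 272 [0.3592 0.1776 0.1047] ((358.9, 177.9), (23.9, 39.8), 2.9, 62) [ 74. 151.  55.]
top z45 [249. 192.] 1699 [0.6568 0.1422 0.0457] ((657.1, 142.2), (85.6, 113.8), 74.9, 177)
top z45 [395. 217.] 1278 [ 0.6088 -0.1637  0.0455] ((610.2, -165.5), (68.8, 114.6), 89.1, 167)
top z38 [216. 130.] 27 [0.7972 0.2204 0.0377] ((797.4, 219.4), (2.3, 38.7), 1.1, 36) [134. 142. 147.]
top z38 [240. 130.] 34 [0.797  0.1668 0.0377] ((796.5, 168.8), (53.9, 4.0), 88.6, 51) [136. 145. 150.]
top z38 [278. 131.] 42 [0.7964 0.0859 0.0387] ((796.6, 85.8), (4.5, 60.4), 1.1, 58) [132. 139. 142.]
top z38 [303. 131.] 26 [0.7968 0.0321 0.0378] ((796.7, 31.9), (38.8, 4.3), 87.3, 36) [138. 146. 150.]
top z38 [325. 134.] 35 [ 0.7909 -0.0151  0.0384] ((790.5, -13.1), (14.8, 35.7), 36.0, 44) [106. 106.  88.]
top z38 [358. 134.] 76 [ 0.7924 -0.0862  0.0382] ((793.5, -86.7), (103.2, 16.8), 78.
[... 1840 characters left out ...]
1.5, 379.0), (49.8, 19.1), 30.7, 59) [117. 121. 125.]
scene z38 [397. 261.] 27 [0.6209 0.1525 0.0385] ((619.7, 153.1), (21.3, 10.2), 81.7, 25) [132. 134. 132.]
scene z38 [401. 277.] 62 [0.6633 0.1422 0.0387] ((668.6, 139.6), (28.4, 32.8), 78.7, 56) [153. 154. 151.]
scene z38 [237. 280.] 34 [ 0.572  -0.1757  0.0387] ((570.4, -176.7), (26.4, 10.2), 72.7, 29) [140. 145. 142.]
scene z38 [331. 298.] 35 [ 0.6687 -0.0085  0.0384] ((666.8, -8.0), (29.5, 14.3), 72.7, 37) [117. 121. 124.]
scene z38 [402. 298.] 108 [0.7112 0.1249 0.0378] ((711.5, 126.8), (83.8, 11.9), 70.6, 100) [130. 133. 130.]
scene z38 [250. 318.] 76 [ 0.6678 -0.1676  0.0381] ((668.0, -168.3), (60.9, 9.1), 88.9, 68) [127. 130. 128.]
```

```bash
cat >> h.py <<'E'
from scipy.spatial.transform import Rotation as Ro
def to(X,ang=None):
    """tool-frame cm to reach world X; wz units to have tool x at world angle ang (deg)"""
    s=arm.observe();R=Ro.from_rotvec(s["ee_rot"]).as_matrix()
    d=R.T@(np.array(X)-s["position"])*100
    th=np.degrees(np.arctan2(R[1,0],R[0,0]))
    print("clock",round(s["clock"],2),"pos",s["position"].round(4),"theta",th.round(2),"tilt",np.degrees(np.arccos(-R[2,2])).round(2),"w",round(s["width"],3),"F",s["force"].round(1))
    print("tool cm",d.round(2), "" if ang is None else "wz total %.2f"%(-(ang-th)/6))
E
python3 - <<'E'
from h import *
d=np.load("pics/top0d.npy");P=cloud("top",d)
m=(P[...,1]<-.3)&(P[...,0]>.15)&(P[...,0]<.6)&(d>0)
print(P[m][:,2].max(), [P[m&(abs(P[...,1]+y)<.05)&(P[...,0]<.6)][:,2].max().round(3) for y in(.35,.45,.55)])
m=(P[...,0]>.7)&(P[...,0]<.8)&(abs(P[...,1]-.14)<.1);print(P[m][:,2].max())
to([.4515,.1186,.2],92)
E
```

```text
0.3391778133549964 [np.float64(0.022), np.float64(0.339), np.float64(0.176)]
0.08121127232909976
clock 0.1 pos [ 0.2827 -0.5569  0.248 ] theta 26.91 tilt 0.08 w 0.997 F [-0.1  0.4  0.7]
tool cm [ 45.63 -52.59   4.87] wz total -10.85
```

```bash
python3 - <<'E'
from h import *
d=np.load("pics/top0d.npy");P=cloud("top",d)
for uv in [(595,310),(632,309),(560,310),(590,280),(590,350),(620,350),(632,380),(630,410),(610,365)]: print(uv,P[uv[1],uv[0]].round(3))
E
```

```text
(595, 310) [ 0.417 -0.524  0.137]
(632, 309) [ 0.418 -0.575  0.17 ]
(560, 310) [ 0.418 -0.474  0.1  ]
(590, 280) [ 0.475 -0.526  0.122]
(590, 350) [ 0.344 -0.521  0.112]
(620, 350) [ 0.344 -0.571  0.125]
(632, 380) [ 0.286 -0.629  0.054]
(630, 410) [ 0.261 -0.465  0.336]
(610, 365) [ 0.316 -0.566  0.096]
```

Emit:
step_arm(plan=[{"tx":2.5,"ty":-2.9},{"tx":2.5,"ty":-2.9},{"tx":2.5,"ty":-2.9},{"tx":2.5,"ty":-2.9},{"tx":2.5,"ty":-2.9},{"tx":2.5,"ty":-2.9},{"tx":2.5,"ty":-2.9},{"tx":2.5,"ty":-2.9},{"tx":2.5,"ty":-2.9},{"tx":2.5,"ty":-2.9}])

```text
invalid input at $.plan[0]: expected keys wx, wy, wz, tx, ty, tz, hand
```

Emit:
step_arm(plan=[{"wz":-1,"hand":0.6},{"wz":-1,"hand":0.6},{"wz":-1,"hand":0.6},{"wz":-1,"hand":0.6},{"wz":-1,"hand":0.6},{"wz":-1,"hand":0.6},{"wz":-1,"hand":0.6},{"wz":-1,"hand":0.6},{"wz":-1,"hand":0.6},{"wz":-1,"hand":0.6}])

```text
invalid input at $.plan[0]: expected keys wx, wy, wz, tx, ty, tz, hand
```

```bash
python3 -c "
from h import *
to([.4515,.1186,.2],92)"
```

```text
clock 0.1 pos [ 0.2827 -0.5569  0.248 ] theta 26.91 tilt 0.08 w 0.997 F [-0.1  0.4  0.7]
tool cm [ 45.63 -52.59   4.87] wz total -10.85
```

All seven keys are required in each row.

Emit:
step_arm(plan=[{"wx":0,"wy":0,"wz":0,"tx":2.5,"ty":-2.9,"tz":0,"hand":1},{"wx":0,"wy":0,"wz":0,"tx":2.5,"ty":-2.9,"tz":0,"hand":1},{"wx":0,"wy":0,"wz":0,"tx":2.5,"ty":-2.9,"tz":0,"hand":1},{"wx":0,"wy":0,"wz":0,"tx":2.5,"ty":-2.9,"tz":0,"hand":1},{"wx":0,"wy":0,"wz":0,"tx":2.5,"ty":-2.9,"tz":0,"hand":1},{"wx":0,"wy":0,"wz":0,"tx":2.5,"ty":-2.9,"tz":0,"hand":1},{"wx":0,"wy":0,"wz":0,"tx":2.5,"ty":-2.9,"tz":0,"hand":1},{"wx":0,"wy":0,"wz":0,"tx":2.5,"ty":-2.9,"tz":0,"hand":1},{"wx":0,"wy":0,"wz":0,"tx":2.5,"ty":-2.9,"tz":0,"hand":1},{"wx":0,"wy":0,"wz":0,"tx":2.5,"ty":-2.9,"tz":0,"hand":1}])

```text
clock: 0.93
position: [0.3744, -0.1837, 0.2487]
ee_rot: [3.055, 0.731, -0.0]
force: [1.1, 0.8, -0.4]
width: 0.998
```

Emit:
step_arm(plan=[{"wx":0,"wy":0,"wz":-1,"tx":0,"ty":0,"tz":0,"hand":0.6},{"wx":0,"wy":0,"wz":-1,"tx":0,"ty":0,"tz":0,"hand":0.6},{"wx":0,"wy":0,"wz":-1,"tx":0,"ty":0,"tz":0,"hand":0.6},{"wx":0,"wy":0,"wz":-1,"tx":0,"ty":0,"tz":0,"hand":0.6},{"wx":0,"wy":0,"wz":-1,"tx":0,"ty":0,"tz":0,"hand":0.6},{"wx":0,"wy":0,"wz":-1,"tx":0,"ty":0,"tz":0,"hand":0.6},{"wx":0,"wy":0,"wz":-1,"tx":0,"ty":0,"tz":0,"hand":0.6},{"wx":0,"wy":0,"wz":-1,"tx":0,"ty":0,"tz":0,"hand":0.6},{"wx":0,"wy":0,"wz":-1,"tx":0,"ty":0,"tz":0,"hand":0.6},{"wx":0,"wy":0,"wz":-0.8,"tx":0,"ty":0,"tz":0,"hand":0.6}])

```text
clock: 1.77
position: [0.3743, -0.1855, 0.2485]
ee_rot: [-2.297, -2.143, 0.0]
force: [-0.5, 0.2, -0.3]
width: 0.598
```

```bash
python3 -c "
from h import *
to([.4515,.1186,.18],92)"
```

```text
clock 1.77 pos [ 0.3743 -0.1855  0.2485] theta 86.03 tilt 0.04 w 0.598 F [-0.5  0.2 -0.3]
tool cm [30.87  5.6   6.85] wz total -0.99
```

Emit:
step_arm(plan=[{"wx":0,"wy":0,"wz":0,"tx":3.86,"ty":0.7,"tz":0,"hand":0.6},{"wx":0,"wy":0,"wz":0,"tx":3.86,"ty":0.7,"tz":0,"hand":0.6},{"wx":0,"wy":0,"wz":0,"tx":3.86,"ty":0.7,"tz":0,"hand":0.6},{"wx":0,"wy":0,"wz":0,"tx":3.86,"ty":0.7,"tz":0,"hand":0.6},{"wx":0,"wy":0,"wz":0,"tx":3.86,"ty":0.7,"tz":0,"hand":0.6},{"wx":0,"wy":0,"wz":0,"tx":3.86,"ty":0.7,"tz":0,"hand":0.6},{"wx":0,"wy":0,"wz":0,"tx":3.86,"ty":0.7,"tz":0,"hand":0.6},{"wx":0,"wy":0,"wz":0,"tx":3.86,"ty":0.7,"tz":0,"hand":0.6},{"wx":0,"wy":0,"wz":-1,"tx":0,"ty":0,"tz":3,"hand":0.6},{"wx":0,"wy":0,"wz":0,"tx":0,"ty":0,"tz":2,"hand":0.6}])

```text
clock: 2.6
position: [0.4536, 0.1213, 0.1978]
ee_rot: [-2.176, -2.266, -0.003]
force: [-0.8, -1.0, -1.0]
width: 0.602
```

```bash
python3 -c "
from h import *
to([.4515,.1186,.096],92)
for n in('scene','top'):
    im,d=arm.get_image(n);u,v=proj(n,[.4515,.1186,.09])[0].astype(int)
    cv2.imwrite('pics/'+n+'1.png',cv2.resize(im[v-80:v+80,u-100:u+100,::-1],None,fx=3,fy=3))
"
```

```text
clock 2.6 pos [0.4536 0.1213 0.1978] theta 92.32 tilt 0.11 w 0.602 F [-0.8 -1.  -1. ]
tool cm [-0.27 -0.23 10.18] wz total 0.05
```

View pics/scene1.png

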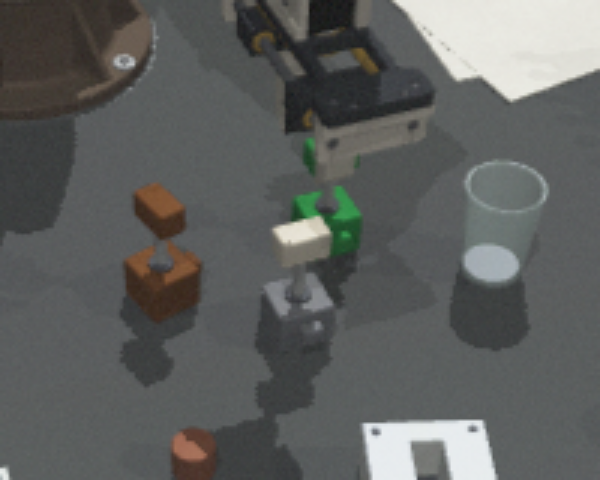

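The scene picture shows the open jaws above the cream knob at (302,242), straddling it along x. Next I descend and grip.

Emit:
step_arm(plan=[{"wx":0,"wy":0,"wz":0,"tx":-0.27,"ty":-0.23,"tz":0,"hand":0.6},{"wx":0,"wy":0,"wz":0,"tx":0,"ty":0,"tz":2,"hand":0.6},{"wx":0,"wy":0,"wz":0,"tx":0,"ty":0,"tz":2,"hand":0.6},{"wx":0,"wy":0,"wz":0,"tx":0,"ty":0,"tz":2,"hand":0.6},{"wx":0,"wy":0,"wz":0,"tx":0,"ty":0,"tz":1.5,"hand":0.6},{"wx":0,"wy":0,"wz":0,"tx":0,"ty":0,"tz":1,"hand":0.6},{"wx":0,"wy":0,"wz":0,"tx":0,"ty":0,"tz":1,"hand":0.6},{"wx":0,"wy":0,"wz":0,"tx":0,"ty":0,"tz":0.6,"hand":0.6},{"wx":0,"wy":0,"wz":0,"tx":0,"ty":0,"tz":0,"hand":0.6},{"wx":0,"wy":0,"wz":0,"tx":0,"ty":0,"tz":0,"hand":0.6}])

```text
clock: 3.53
position: [0.4516, 0.1155, 0.0981]
ee_rot: [2.188, 2.254, 0.0]
force: [0.5, -0.1, 0.4]
width: 0.6
```

```bash
python3 -c "
from h import *
to([.4515,.1186,.096],92)
for n in('scene','top'):
    im,d=arm.get_image(n);u,v=proj(n,[.4515,.1186,.09])[0].astype(int)
    cv2.imwrite('pics/'+n+'2.png',cv2.resize(im[v-80:v+80,u-100:u+100,::-1],None,fx=3,fy=3))
"
```

```text
clock 3.53 pos [0.4516 0.1155 0.0981] theta 91.7 tilt 0.03 w 0.6 F [ 0.5 -0.1  0.4]
tool cm [ 0.31 -0.    0.21] wz total -0.05
```

View pics/scene2.png

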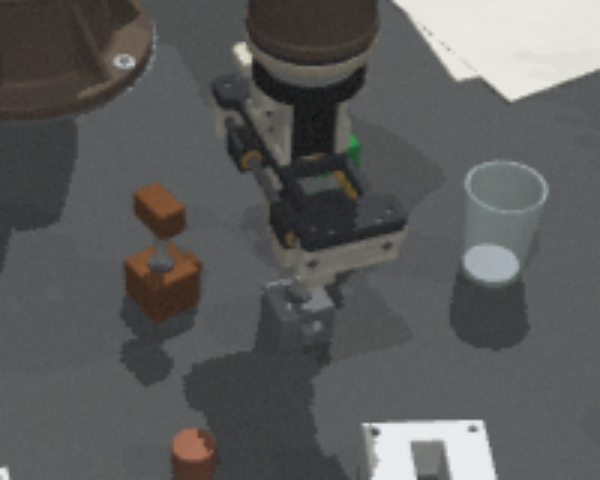

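Emit:
step_arm(plan=[{"wx":0,"wy":0,"wz":0,"tx":0.3,"ty":0,"tz":0.1,"hand":0.6},{"wx":0,"wy":0,"wz":0,"tx":0,"ty":0,"tz":0,"hand":0.4},{"wx":0,"wy":0,"wz":0,"tx":0,"ty":0,"tz":0,"hand":0.3},{"wx":0,"wy":0,"wz":0,"tx":0,"ty":0,"tz":0,"hand":0.2},{"wx":0,"wy":0,"wz":0,"tx":0,"ty":0,"tz":0,"hand":0.1},{"wx":0,"wy":0,"wz":0,"tx":0,"ty":0,"tz":0,"hand":0},{"wx":0,"wy":0,"wz":0,"tx":0,"ty":0,"tz":0,"hand":0},{"wx":0,"wy":0,"wz":0,"tx":0,"ty":0,"tz":0,"hand":0},{"wx":0,"wy":0,"wz":0,"tx":0,"ty":0,"tz":0,"hand":0},{"wx":0,"wy":0,"wz":0,"tx":0,"ty":0,"tz":0,"hand":0}], force=35)

```text
clock: 4.47
position: [0.4512, 0.1184, 0.0967]
ee_rot: [-2.188, -2.254, 0.0]
force: [0.1, 0.1, -0.7]
width: 0.261
```

```bash
python3 -c "
from h import *
to([.4515,.1186,.2],75)"
```

```text
clock 4.47 pos [0.4512 0.1184 0.0967] theta 91.71 tilt 0.01 w 0.261 F [ 0.1  0.1 -0.7]
tool cm [  0.02   0.03 -10.33] wz total 2.79
```

The grip opening is 24 mm, which matches the knob. Now I lift and turn.

Emit:
step_arm(plan=[{"wx":0,"wy":0,"wz":0,"tx":0,"ty":0,"tz":-0.6,"hand":0},{"wx":0,"wy":0,"wz":0,"tx":0,"ty":0,"tz":-1.2,"hand":0},{"wx":0,"wy":0,"wz":0,"tx":0,"ty":0,"tz":-1.6,"hand":0},{"wx":0,"wy":0,"wz":0,"tx":0,"ty":0,"tz":-2,"hand":0},{"wx":0,"wy":0,"wz":0,"tx":0,"ty":0,"tz":-2,"hand":0},{"wx":0,"wy":0,"wz":0.7,"tx":0,"ty":0,"tz":-1.6,"hand":0},{"wx":0,"wy":0,"wz":0.7,"tx":0,"ty":0,"tz":0,"hand":0},{"wx":0,"wy":0,"wz":0.7,"tx":0,"ty":0,"tz":0,"hand":0},{"wx":0,"wy":0,"wz":0.7,"tx":0,"ty":0,"tz":0,"hand":0},{"wx":0,"wy":0,"wz":0,"tx":0,"ty":0,"tz":0,"hand":0}])

```text
clock: 5.3
position: [0.451, 0.1184, 0.1871]
ee_rot: [2.497, 1.906, 0.0]
force: [0.5, -0.9, -2.8]
width: 0.26
```

```bash
python3 -c "
from h import *
a=np.radians(-15.0);ex=np.array([np.cos(a),np.sin(a)])
B=np.array([.6582,.1413]);p=B-.024*ex;print(p)
to([*p,.19],75)
for n in('scene','top'):
    im,d=arm.get_image(n);u,v=proj(n,[.4515,.1186,.12])[0].astype(int)
    cv2.imwrite('pics/'+n+'3.png',cv2.resize(im[v-80:v+80,u-100:u+100,::-1],None,fx=3,fy=3))
"
```

```text
[0.63501778 0.14751166]
clock 5.3 pos [0.451  0.1184 0.1871] theta 74.72 tilt 0.01 w 0.26 F [ 0.5 -0.9 -2.8]
tool cm [ 7.66 16.98 -0.29] wz total -0.05
```

View pics/scene3.png

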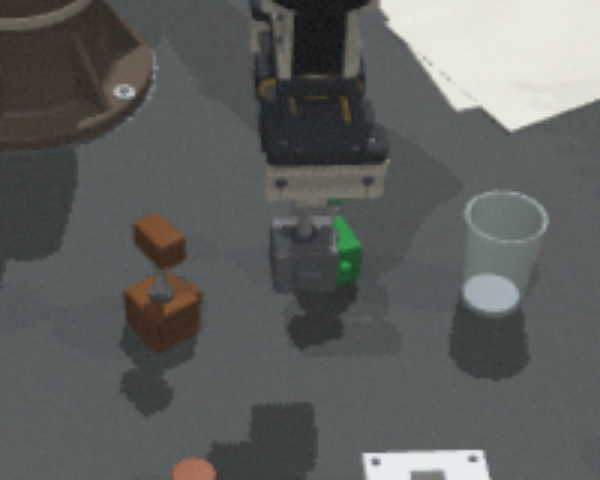

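View pics/top3.png

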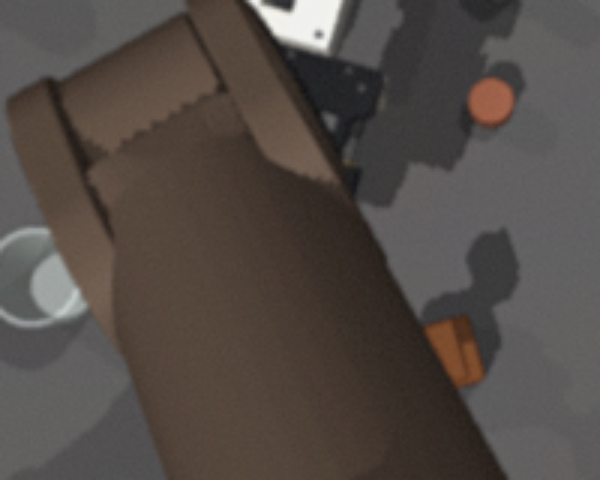

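The logger hangs upright in the grip at (305,250) in the scene crop, and the green look-alike is untouched. In the top view the arm hides it. Now I move over the block.

Emit:
step_arm(plan=[{"wx":0,"wy":0,"wz":0,"tx":0.5,"ty":1.1,"tz":-0.3,"hand":0},{"wx":0,"wy":0,"wz":0,"tx":1.0,"ty":2.2,"tz":0,"hand":0},{"wx":0,"wy":0,"wz":0,"tx":1.2,"ty":2.6,"tz":0,"hand":0},{"wx":0,"wy":0,"wz":0,"tx":1.3,"ty":2.9,"tz":0,"hand":0},{"wx":0,"wy":0,"wz":0,"tx":1.3,"ty":2.9,"tz":0,"hand":0},{"wx":0,"wy":0,"wz":0,"tx":1.2,"ty":2.6,"tz":0,"hand":0},{"wx":0,"wy":0,"wz":0,"tx":0.8,"ty":1.8,"tz":0,"hand":0},{"wx":0,"wy":0,"wz":0,"tx":0.36,"ty":0.88,"tz":0,"hand":0},{"wx":0,"wy":0,"wz":0,"tx":0,"ty":0,"tz":0,"hand":0},{"wx":0,"wy":0,"wz":0,"tx":0,"ty":0,"tz":0,"hand":0}])

```text
clock: 6.23
position: [0.6347, 0.1482, 0.189]
ee_rot: [-2.492, -1.912, 0.002]
force: [-0.1, 0.3, -2.1]
width: 0.264
```

```bash
python3 -c "
from h import *
to([.635,.1475,.1417],75)
for n in('scene','top'):
    im,d=arm.get_image(n);np.save('pics/'+n+'4d.npy',d);cv2.imwrite('pics/'+n+'4f.png',im[:,:,::-1]);u,v=proj(n,[.65,.14,.07])[0].astype(int);print(u,v)
    cv2.imwrite('pics/'+n+'4.png',cv2.resize(im[v-60:v+60,u-75:u+75,::-1],None,fx=4,fy=4))
"
```

```text
clock 6.23 pos [0.6347 0.1482 0.189 ] theta 75.0 tilt 0.09 w 0.264 F [-0.1  0.3 -2.1]
tool cm [-0.05  0.05  4.73] wz total 0.00
398 262
248 192
```

View pics/scene4.png

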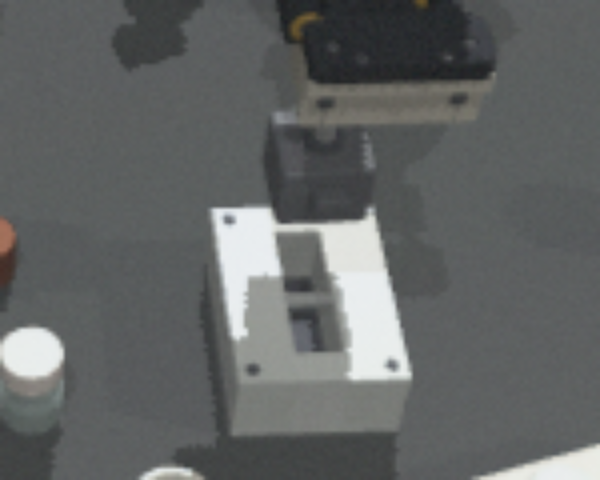

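View pics/top4.png

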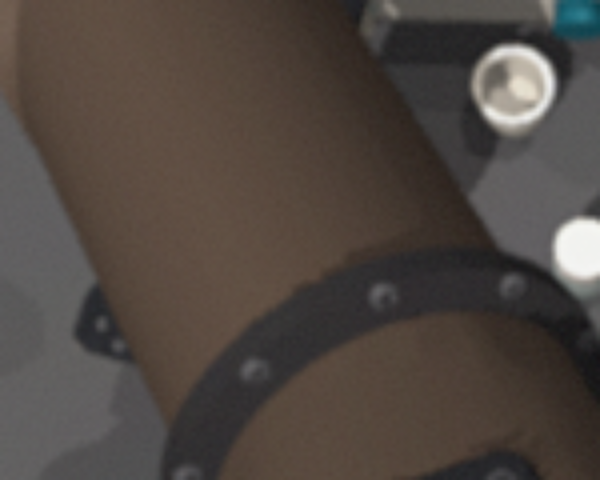

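The logger hangs over the −x half of the well in the scene crop, with its front bottom edge at about (320,215) and the bar at (305,300). The arm blocks the top view. I'll check its position against the block by scene depth.

```bash
python3 -c "
from h import *
d=np.load('pics/scene4d.npy');P=cloud('scene',d)
a=np.radians(-15);ex=np.array([np.cos(a),np.sin(a)]);ey=np.array([-ex[1],ex[0]])
q=P[...,:2]-[.6603,.1401];X=q@ex*1000;Y=q@ey*1000;Z=P[...,2]*1000
m=(d>0)&(abs(X)<60)&(abs(Y)<45)&(Z>88)&(Z<135)
for z in range(88,136,4):
    k=m&(abs(Z-z)<2)
    if k.sum()>3: print(z,k.sum(),'X',np.percentile(X[k],[2,50,98]).round(1),'Y',np.percentile(Y[k],[2,98]).round(1))
k=m&(abs(Z-130)<4)
k=(d>0)&(abs(Z-45)<4)&(abs(X)<65)&(abs(Y)<50);print('blk',np.percentile(X[k],[.5,99.5]),np.percentile(Y[k],[.5,99.5]))
"
```

```text
92 7 X [-12.4  -6.8  -5.8] Y [-19.7  23. ]
96 24 X [-38.7  -6.2  -3.6] Y [-21.6  21.2]
100 28 X [-34.4  -6.   -3. ] Y [-21.3  22.6]
104 23 X [-40.1  -5.4   4.2] Y [-21.9  24.1]
108 42 X [-41.5  -5.2   7.6] Y [-21.8  21.9]
112 37 X [-39.8  -5.2   7.8] Y [-21.4  21.5]
116 40 X [-29.   -5.3   7.9] Y [-21.5  20.8]
120 83 X [-38.8  -4.1   8.5] Y [-21.5  23.4]
124 49 X [-41.5  -5.7   4.5] Y [-21.4  23. ]
128 233 X [-44.8 -17.   -4.1] Y [-20.9  23.3]
132 81 X [-40.9 -22.6  -8.3] Y [-19.3  20.2]
blk [-57.87081224  54.82122669] [-41.11242986  42.62299819]
```

Emit:
step_arm(plan=[{"wx":0,"wy":0,"wz":0,"tx":-0.05,"ty":0.3,"tz":0.6,"hand":0},{"wx":0,"wy":0,"wz":0,"tx":0,"ty":0,"tz":1,"hand":0},{"wx":0,"wy":0,"wz":0,"tx":0,"ty":0,"tz":1,"hand":0},{"wx":0,"wy":0,"wz":0,"tx":0,"ty":0,"tz":0.8,"hand":0},{"wx":0,"wy":0,"wz":0,"tx":0,"ty":0,"tz":0.5,"hand":0},{"wx":0,"wy":0,"wz":0,"tx":0,"ty":0,"tz":0.3,"hand":0},{"wx":0,"wy":0,"wz":0,"tx":0,"ty":0,"tz":0.2,"hand":0},{"wx":0,"wy":0,"wz":0,"tx":0,"ty":0,"tz":0.2,"hand":0},{"wx":0,"wy":0,"wz":0,"tx":0,"ty":0,"tz":0,"hand":0},{"wx":0,"wy":0,"wz":0,"tx":0,"ty":0,"tz":0,"hand":0}])

```text
clock: 7.17
position: [0.638, 0.147, 0.1439]
ee_rot: [2.494, 1.91, 0.001]
force: [0.1, -1.0, -2.4]
width: 0.265
```

```bash
python3 -c "
from h import *
to([.635,.1475,.1155],75)
for n in('scene',):
    im,d=arm.get_image(n);u,v=proj(n,[.65,.14,.07])[0].astype(int)
    cv2.imwrite('pics/'+n+'5.png',cv2.resize(im[v-60:v+60,u-75:u+75,::-1],None,fx=4,fy=4))
"
```

```text
clock 7.17 pos [0.638  0.147  0.1439] theta 74.91 tilt 0.02 w 0.265 F [ 0.1 -1.  -2.4]
tool cm [-0.03 -0.3   2.84] wz total -0.01
```

View pics/scene5.png

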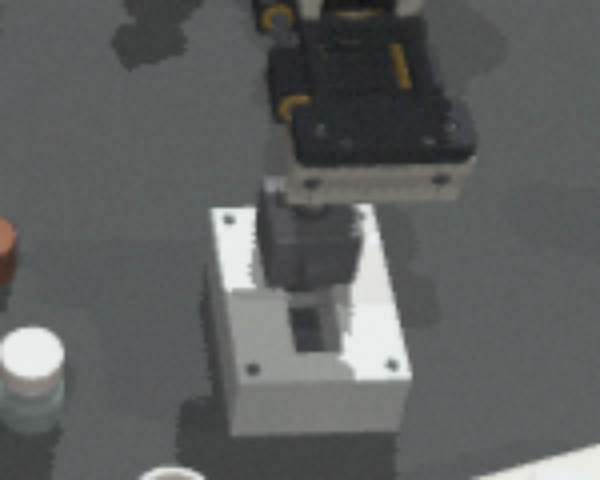

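The housing sits centred over the well just above the block at (310,285), with its front edge at about the bar. Now I press.

Emit:
step_arm(plan=[{"wx":0,"wy":0,"wz":0,"tx":0,"ty":0,"tz":0.25,"hand":0},{"wx":0,"wy":0,"wz":0,"tx":0,"ty":0,"tz":0.3,"hand":0},{"wx":0,"wy":0,"wz":0,"tx":0,"ty":0,"tz":0.4,"hand":0},{"wx":0,"wy":0,"wz":0,"tx":0,"ty":0,"tz":0.4,"hand":0},{"wx":0,"wy":0,"wz":0,"tx":0,"ty":0,"tz":0.4,"hand":0},{"wx":0,"wy":0,"wz":0,"tx":0,"ty":0,"tz":0.4,"hand":0},{"wx":0,"wy":0,"wz":0,"tx":0,"ty":0,"tz":0.35,"hand":0},{"wx":0,"wy":0,"wz":0,"tx":0,"ty":0,"tz":0.3,"hand":0},{"wx":0,"wy":0,"wz":0,"tx":0,"ty":0,"tz":0,"hand":0},{"wx":0,"wy":0,"wz":0,"tx":0,"ty":0,"tz":0,"hand":0}], force=35)

```text
clock: 8.05
position: [0.6381, 0.1471, 0.1158]
ee_rot: [2.494, 1.911, 0.001]
force: [1.3, 0.4, 4.5]
width: 0.256
```

```bash
python3 -c "
from h import *
to([.635,.1475,.1155],75)
for n in('scene',):
    im,d=arm.get_image(n);np.save('pics/s6d.npy',d);u,v=proj(n,[.65,.14,.07])[0].astype(int)
    cv2.imwrite('pics/'+n+'6.png',cv2.resize(im[v-60:v+60,u-75:u+75,::-1],None,fx=4,fy=4))
P=cloud('scene',d)
a=np.radians(-15);ex=np.array([np.cos(a),np.sin(a)]);ey=np.array([-ex[1],ex[0]])
q=P[...,:2]-[.6603,.1401];X=q@ex*1000;Y=q@ey*1000;Z=P[...,2]*1000
m=(d>0)&(abs(X)<60)&(abs(Y)<45)
for z in range(50,86,4):
    k=m&(abs(Z-z)<2)
    if k.sum()>3: print(z,k.sum(),'X',np.percentile(X[k],[2,50,98]).round(1),'Y',np.percentile(Y[k],[2,98]).round(1))
"
```

```text
clock 8.05 pos [0.6381 0.1471 0.1158] theta 74.92 tilt 0.03 w 0.256 F [1.3 0.4 4.5]
tool cm [-0.04 -0.31  0.03] wz total -0.01
50 22 X [-35.7  -2.1  35.7] Y [-31.6  20.2]
54 19 X [-30.6  -2.4   0.6] Y [-21.5  23.7]
58 26 X [-32.1  -1.5   9.9] Y [-21.7  22.9]
62 34 X [-38.5  -0.6  11. ] Y [-22.   21.8]
66 35 X [-29.2  -1.4  12. ] Y [-21.5  21.4]
70 49 X [-30.4   0.4  12.1] Y [-21.5  22.5]
74 66 X [-32.    0.7  11. ] Y [-21.1  18.8]
78 44 X [-40.2  -2.2   3.3] Y [-21.8  21.4]
82 48 X [-43.4 -24.5  -0.1] Y [-21.    1.3]
```

View pics/scene6.png

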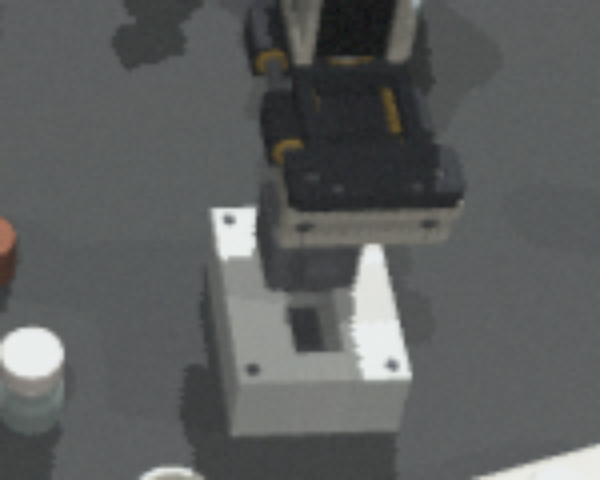

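Pressed: +4.5 N on the wrist, TCP down 26 mm, housing flat on the block at about (310,285). Now I slide 21.5 mm along +x.

Emit:
step_arm(plan=[{"wx":0,"wy":0,"wz":0,"tx":0,"ty":0.2,"tz":0,"hand":0},{"wx":0,"wy":0,"wz":0,"tx":0,"ty":0.3,"tz":0,"hand":0},{"wx":0,"wy":0,"wz":0,"tx":0,"ty":0.3,"tz":0,"hand":0},{"wx":0,"wy":0,"wz":0,"tx":0,"ty":0.3,"tz":0,"hand":0},{"wx":0,"wy":0,"wz":0,"tx":0,"ty":0.3,"tz":0,"hand":0},{"wx":0,"wy":0,"wz":0,"tx":0,"ty":0.3,"tz":0,"hand":0},{"wx":0,"wy":0,"wz":0,"tx":0,"ty":0.25,"tz":0,"hand":0},{"wx":0,"wy":0,"wz":0,"tx":0,"ty":0.2,"tz":0,"hand":0},{"wx":0,"wy":0,"wz":0,"tx":0,"ty":0,"tz":0,"hand":0},{"wx":0,"wy":0,"wz":0,"tx":0,"ty":0,"tz":0,"hand":0}])

```text
clock: 8.93
position: [0.6543, 0.1428, 0.1147]
ee_rot: [-2.488, -1.909, 0.011]
force: [-15.0, 3.1, 9.6]
width: 0.263
```

```bash
python3 -c "
from h import *
to([.6582,.1413,.1155],75)
im,d=arm.get_image('scene');u,v=proj('scene',[.65,.14,.07])[0].astype(int)
cv2.imwrite('pics/scene7.png',cv2.resize(im[v-60:v+60,u-75:u+75,::-1],None,fx=4,fy=4))
P=cloud('scene',d)
a=np.radians(-15);ex=np.array([np.cos(a),np.sin(a)]);ey=np.array([-ex[1],ex[0]])
q=P[...,:2]-[.6603,.1401];X=q@ex*1000;Y=q@ey*1000;Z=P[...,2]*1000
m=(d>0)&(abs(X)<60)&(abs(Y)<45)
for z in range(50,86,4):
    k=m&(abs(Z-z)<2)
    if k.sum()>3: print(z,k.sum(),'X',np.percentile(X[k],[2,50,98]).round(1),'Y',np.percentile(Y[k],[2,98]).round(1))
"
```

```text
clock 8.93 pos [0.6543 0.1428 0.1147] theta 75.01 tilt 0.5 w 0.263 F [-15.    3.1   9.6]
tool cm [-0.05  0.42 -0.09] wz total 0.00
50 26 X [-15.3  11.9  34.8] Y [-21.8  25.9]
54 15 X [-24.5   8.6  13.3] Y [-21.7  21.3]
58 25 X [-23.2  13.3  24.6] Y [-22.1  22.1]
62 34 X [-25.6  13.4  26.1] Y [-21.8  21.3]
66 37 X [-19.6  13.3  26.4] Y [-21.8  20.3]
70 41 X [-15.5  15.6  26.4] Y [-21.7  19.7]
74 45 X [-18.6  18.6  26. ] Y [-21.7   8.6]
78 12 X [-22.3  -7.9  19.7] Y [-21.7  -3.8]
82 44 X [-28.   -6.   13.2] Y [-21.9 -14.4]
```

View pics/scene7.png

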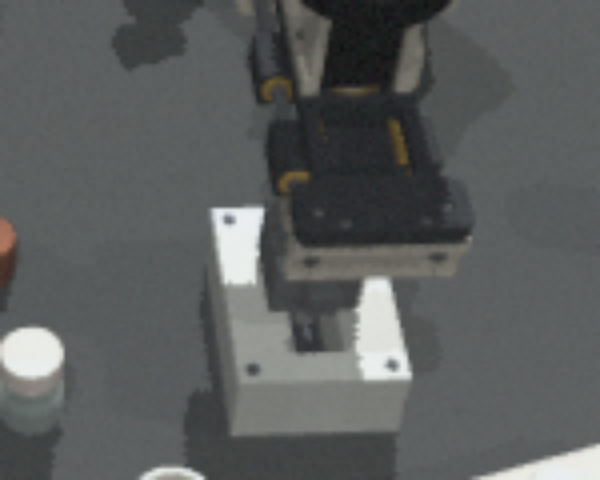

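```bash
python3 -c "
from h import *
a=np.radians(-15);ex=np.array([np.cos(a),np.sin(a)]);ey=np.array([-ex[1],ex[0]])
f=lambda n,uv,z:((ray(n,uv,z)[0,:2]-[.6603,.1401])*1000@np.c_[ex,ey]).round(1)
print('bar',f('scene',(399.4,275.7),.041),'edge',f('scene',(401.7,279.5),.045))
c=cv2.imread('pics/scene0.png')[250:312,370:430];cv2.imwrite('pics/a.png',cv2.resize(c,None,fx=9,fy=9,interpolation=cv2.INTER_CUBIC))
P=ray('top',(249.5,193),.041);print(P)
im,d=arm.get_image('scene');cv2.imwrite('pics/b.png',cv2.resize(im[240:312,365:441,::-1],None,fx=8,fy=8,interpolation=cv2.INTER_CUBIC))
P=cloud('scene',d)
q=P[...,:2]-[.6603,.1401];X=q@ex*1000;Y=q@ey*1000;Z=P[...,2]*1000
m=(d>0)&(abs(X-10)<20)&(abs(abs(Y)-15)<5)&(Z>47)&(Z<82)
A=np.c_[Z[m]-45,np.ones(m.sum())];k=np.ones(m.sum(),bool)
k=abs(X[m]-np.median(X[m]))<5
print(np.linalg.lstsq(A[k],X[m][k],rcond=None)[0],k.sum(),np.median(X[m]))
s=arm.observe();print(s['clock'],s['position'],s['force'],s['ft_torque'])
"
```

```text
bar [-0.2  0.2] edge [12.7  2.4]
[[0.65673607 0.14158855 0.041     ]]
[ 0.06484838 11.89361024] 65 12.920326362748078
9.0333 [0.65430127 0.14279088 0.1146576 ] [-15.78120712   3.756471     9.25318436] [0.98854826 4.08790085 0.01480435]
```

View pics/a.png

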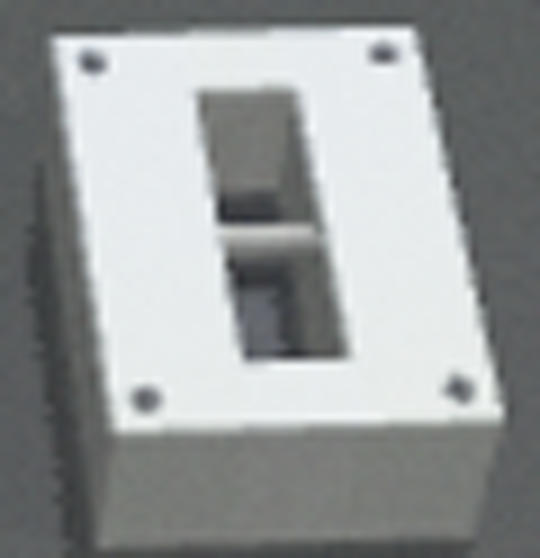

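View pics/b.png

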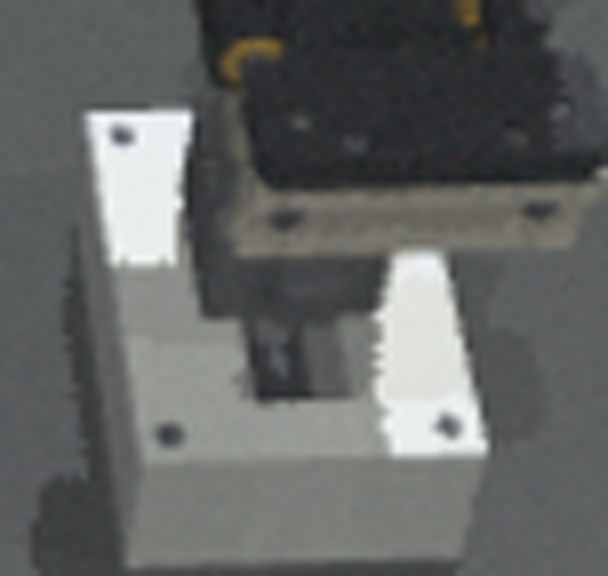

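```bash
cat >> h.py <<'E'
def face(d,lo=50,hi=80):
    a=np.radians(-15);ex=np.array([np.cos(a),np.sin(a)]);ey=np.array([-ex[1],ex[0]])
    P=cloud('scene',d);q=P[...,:2]-[.6603,.1401];X=q@ex*1000;Y=q@ey*1000;Z=P[...,2]*1000
    m=(d>0)&(abs(X)<40)&(abs(abs(Y)-15)<5)&(Z>lo)&(Z<hi)
    k=abs(X[m]-np.median(X[m]))<6
    o=np.polyfit(Z[m][k]-45,X[m][k],1)
    s=(d>0)&(abs(abs(Y)-15)<6)&(Z>76)&(Z<92)&(X<np.median(X[m])-3)&(X>np.median(X[m])-40)
    print('face slope,x0',o.round(3),k.sum(),'median',np.median(X[m]).round(1),'top z',np.percentile(Z[s],[10,50,90]).round(1) if s.any() else None, s.sum())
E
python3 -c "
from h import *
face(np.load('pics/s6d.npy'))
face(np.load('pics/scene4d.npy'),97,125)
d=np.load('pics/scene0d.npy')
im,d=arm.get_image('scene');face(d)"
```

```text
face slope,x0 [ 0.005 -1.426] 84 median -1.4 top z [79.3 81.3 82.9] 42
face slope,x0 [-4.000e-03 -5.133e+00] 90 median -5.3 top z [91.1 91.1 91.1] 1
face slope,x0 [ 0.054 12.278] 56 median 13.1 top z [80.8 82.9 84.7] 51
```

The slide stopped early: 15 N of reaction, and the housing is tipped about 3° forward. The hook tip is probably catching the bar because the knob was not pressed deep enough. I'll back off, check that it sits flat, grip harder and press to the stop.

Emit:
step_arm(plan=[{"wx":0,"wy":0,"wz":0,"tx":0,"ty":-0.3,"tz":0,"hand":0},{"wx":0,"wy":0,"wz":0,"tx":0,"ty":-0.3,"tz":0,"hand":0},{"wx":0,"wy":0,"wz":0,"tx":0,"ty":-0.3,"tz":0,"hand":0},{"wx":0,"wy":0,"wz":0,"tx":0,"ty":-0.3,"tz":0,"hand":0},{"wx":0,"wy":0,"wz":0,"tx":0,"ty":-0.3,"tz":0,"hand":0},{"wx":0,"wy":0,"wz":0,"tx":0,"ty":-0.3,"tz":0,"hand":0},{"wx":0,"wy":0,"wz":0,"tx":0,"ty":-0.3,"tz":0,"hand":0},{"wx":0,"wy":0,"wz":0,"tx":0,"ty":0,"tz":0,"hand":0},{"wx":0,"wy":0,"wz":0,"tx":0,"ty":0,"tz":0,"hand":0},{"wx":0,"wy":0,"wz":0,"tx":0,"ty":0,"tz":0,"hand":0}], force=55)

```text
clock: 9.92
position: [0.6382, 0.1468, 0.1157]
ee_rot: [-2.494, -1.911, 0.001]
force: [1.2, -0.4, 4.2]
width: 0.256
```

```bash
python3 -c "
from h import *
to([.6582,.1413,.1155],75)
im,d=arm.get_image('scene');face(d)
cv2.imwrite('pics/c.png',cv2.resize(im[220:312,365:441,::-1],None,fx=6.5,fy=6.5,interpolation=cv2.INTER_CUBIC))
"
```

```text
clock 9.92 pos [0.6382 0.1468 0.1157] theta 74.92 tilt 0.02 w 0.256 F [ 1.2 -0.4  4.2]
tool cm [-0.01  2.08  0.02] wz total -0.01
face slope,x0 [ 0.023 -2.241] 82 median -1.9 top z [79.6 82.1 83.3] 43
```

View pics/c.png

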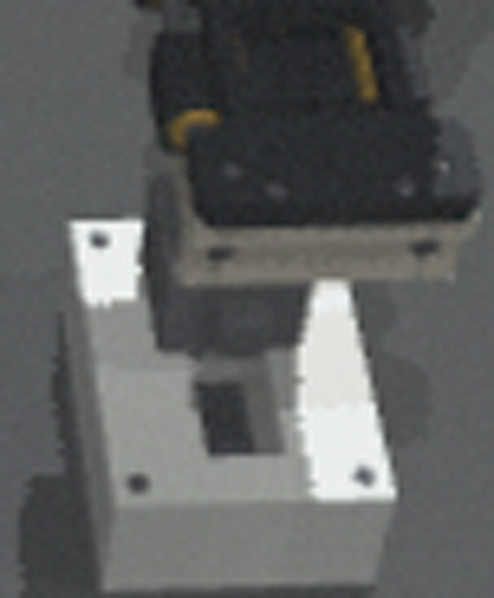

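Emit:
step_arm(plan=[{"wx":0,"wy":0,"wz":0,"tx":0,"ty":0,"tz":0.1,"hand":0},{"wx":0,"wy":0,"wz":0,"tx":0,"ty":0,"tz":0.1,"hand":0},{"wx":0,"wy":0,"wz":0,"tx":0,"ty":0,"tz":0.05,"hand":0},{"wx":0,"wy":0,"wz":0,"tx":0,"ty":0,"tz":0,"hand":0},{"wx":0,"wy":0,"wz":0,"tx":0,"ty":0,"tz":0,"hand":0},{"wx":0,"wy":0,"wz":0,"tx":0,"ty":0,"tz":0,"hand":0},{"wx":0,"wy":0,"wz":0,"tx":0,"ty":0,"tz":0,"hand":0},{"wx":0,"wy":0,"wz":0,"tx":0,"ty":0,"tz":0,"hand":0},{"wx":0,"wy":0,"wz":0,"tx":0,"ty":0,"tz":0,"hand":0},{"wx":0,"wy":0,"wz":0,"tx":0,"ty":0,"tz":0,"hand":0}], force=55)

```text
clock: 10.8
position: [0.6378, 0.1471, 0.1137]
ee_rot: [-2.493, -1.911, 0.001]
force: [-3.0, -1.4, 11.2]
width: 0.257
```

```bash
python3 -c "
from h import *
to([.6582,.1413,.1155],75)
im,d=arm.get_image('scene');face(d)
"
```

```text
clock 10.8 pos [0.6378 0.1471 0.1137] theta 74.94 tilt 0.04 w 0.257 F [-3.  -1.4 11.2]
tool cm [-0.03  2.12 -0.18] wz total -0.01
face slope,x0 [-0.015 -1.807] 80 median -2.0 top z [80.1 81.8 83.2] 39
```

The press bottoms out at TCP z 0.1137, exactly 28 mm, so the grip has not slipped. I'll slide again in smaller steps and watch the force.

Emit:
step_arm(plan=[{"wx":0,"wy":0,"wz":0,"tx":0,"ty":0.1,"tz":-0.05,"hand":0},{"wx":0,"wy":0,"wz":0,"tx":0,"ty":0.1,"tz":0,"hand":0},{"wx":0,"wy":0,"wz":0,"tx":0,"ty":0.1,"tz":0,"hand":0},{"wx":0,"wy":0,"wz":0,"tx":0,"ty":0.1,"tz":0,"hand":0},{"wx":0,"wy":0,"wz":0,"tx":0,"ty":0.1,"tz":0,"hand":0},{"wx":0,"wy":0,"wz":0,"tx":0,"ty":0.1,"tz":0,"hand":0},{"wx":0,"wy":0,"wz":0,"tx":0,"ty":0.1,"tz":0,"hand":0},{"wx":0,"wy":0,"wz":0,"tx":0,"ty":0.1,"tz":0,"hand":0},{"wx":0,"wy":0,"wz":0,"tx":0,"ty":0,"tz":0,"hand":0},{"wx":0,"wy":0,"wz":0,"tx":0,"ty":0,"tz":0,"hand":0}])

```text
clock: 11.68
position: [0.6442, 0.146, 0.1138]
ee_rot: [-2.491, -1.911, 0.003]
force: [-6.3, 1.1, 11.1]
width: 0.26
```

```bash
python3 -c "
from h import *
to([.6582,.1413,.1155],75);print(arm.observe()['ft_torque'])
im,d=arm.get_image('scene');face(d)
"
```

```text
clock 11.68 pos [0.6442 0.146  0.1138] theta 74.99 tilt 0.19 w 0.26 F [-6.3  1.1 11.1]
tool cm [-0.09  1.48 -0.18] wz total -0.00
[ 0.26737689  1.28814191 -0.00950526]
face slope,x0 [3.000e-03 4.096e+00] 75 median 4.1 top z [79.3 81.6 83.5] 51
```

Emit:
step_arm(plan=[{"wx":0,"wy":0,"wz":0,"tx":0,"ty":0,"tz":-0.08,"hand":0},{"wx":0,"wy":0,"wz":0,"tx":0,"ty":0,"tz":0,"hand":0},{"wx":0,"wy":0,"wz":0,"tx":0,"ty":0.1,"tz":0,"hand":0},{"wx":0,"wy":0,"wz":0,"tx":0,"ty":0.1,"tz":0,"hand":0},{"wx":0,"wy":0,"wz":0,"tx":0,"ty":0.1,"tz":0,"hand":0},{"wx":0,"wy":0,"wz":0,"tx":0,"ty":0.1,"tz":0,"hand":0},{"wx":0,"wy":0,"wz":0,"tx":0,"ty":0,"tz":0,"hand":0},{"wx":0,"wy":0,"wz":0,"tx":0,"ty":0,"tz":0,"hand":0},{"wx":0,"wy":0,"wz":0,"tx":0,"ty":0,"tz":0,"hand":0},{"wx":0,"wy":0,"wz":0,"tx":0,"ty":0,"tz":0,"hand":0}])

```text
clock: 12.57
position: [0.65, 0.1435, 0.1145]
ee_rot: [2.494, 1.91, -0.0]
force: [-1.3, 0.3, 3.7]
width: 0.261
```

```bash
python3 -c "
from h import *
to([.6582,.1413,.1155],75);print(arm.observe()['ft_torque'])
im,d=arm.get_image('scene');face(d)
"
```

```text
clock 12.57 pos [0.65   0.1435 0.1145] theta 74.9 tilt 0.02 w 0.261 F [-1.3  0.3  3.7]
tool cm [ 0.    0.85 -0.1 ] wz total -0.02
[ 0.07998775  0.44623849 -0.02211577]
face slope,x0 [ 0.015 10.497] 76 median 10.7 top z [80.3 81.9 83.1] 38
```

Emit:
step_arm(plan=[{"wx":0,"wy":0,"wz":0,"tx":0,"ty":0.1,"tz":0,"hand":0},{"wx":0,"wy":0,"wz":0,"tx":0,"ty":0.1,"tz":0,"hand":0},{"wx":0,"wy":0,"wz":0,"tx":0,"ty":0.1,"tz":0,"hand":0},{"wx":0,"wy":0,"wz":0,"tx":0,"ty":0.1,"tz":0,"hand":0},{"wx":0,"wy":0,"wz":0,"tx":0,"ty":0,"tz":0,"hand":0},{"wx":0,"wy":0,"wz":0,"tx":0,"ty":0,"tz":0,"hand":0},{"wx":0,"wy":0,"wz":0,"tx":0,"ty":0,"tz":0,"hand":0},{"wx":0,"wy":0,"wz":0,"tx":0,"ty":0,"tz":0,"hand":0},{"wx":0,"wy":0,"wz":0,"tx":0,"ty":0,"tz":0,"hand":0},{"wx":0,"wy":0,"wz":0,"tx":0,"ty":0,"tz":0,"hand":0}])

```text
clock: 13.45
position: [0.6517, 0.1432, 0.1142]
ee_rot: [-2.491, -1.91, 0.005]
force: [-8.8, 1.8, 8.1]
width: 0.257
```

```bash
python3 -c "
from h import *
to([.6582,.1413,.1155],75);print(arm.observe()['ft_torque'])
im,d=arm.get_image('scene');face(d)
"
```

```text
clock 13.45 pos [0.6517 0.1432 0.1142] theta 74.96 tilt 0.23 w 0.257 F [-8.8  1.8  8.1]
tool cm [-0.02  0.68 -0.14] wz total -0.01
[ 0.50800702  2.44081593 -0.02940142]
face slope,x0 [ 0.035 11.138] 72 median 11.9 top z [79.9 81.8 83.6] 45
```

The stop repeats at the same place, with no dependence on press depth. To learn what the hook is meeting, I'll ease back slightly and raise the knob slowly. It should stop at p≈18 mm if hooked, at about 22 mm if the tip is under the bar, and not at all if the tip is still behind it.

Emit:
step_arm(plan=[{"wx":0,"wy":0,"wz":0,"tx":0,"ty":-0.15,"tz":0,"hand":0},{"wx":0,"wy":0,"wz":0,"tx":0,"ty":0,"tz":-0.1,"hand":0},{"wx":0,"wy":0,"wz":0,"tx":0,"ty":0,"tz":-0.1,"hand":0},{"wx":0,"wy":0,"wz":0,"tx":0,"ty":0,"tz":-0.1,"hand":0},{"wx":0,"wy":0,"wz":0,"tx":0,"ty":0,"tz":-0.1,"hand":0},{"wx":0,"wy":0,"wz":0,"tx":0,"ty":0,"tz":-0.1,"hand":0},{"wx":0,"wy":0,"wz":0,"tx":0,"ty":0,"tz":-0.1,"hand":0},{"wx":0,"wy":0,"wz":0,"tx":0,"ty":0,"tz":-0.05,"hand":0},{"wx":0,"wy":0,"wz":0,"tx":0,"ty":0,"tz":0,"hand":0},{"wx":0,"wy":0,"wz":0,"tx":0,"ty":0,"tz":0,"hand":0}])

```text
clock: 14.33
position: [0.6526, 0.1428, 0.1205]
ee_rot: [2.494, 1.91, 0.0]
force: [2.2, 1.2, -6.6]
width: 0.263
```

```bash
python3 -c "
from h import *
to([.6582,.1413,.1155],75);print(arm.observe()['ft_torque'])
im,d=arm.get_image('scene');face(d)
"
```

```text
clock 14.33 pos [0.6526 0.1428 0.1205] theta 74.91 tilt 0.01 w 0.263 F [ 2.2  1.2 -6.6]
tool cm [-0.    0.58  0.5 ] wz total -0.02
[ 0.37956095 -0.62876474 -0.00533971]
face slope,x0 [-4.0000e-03  1.3485e+01] 87 median 13.3 top z [80.2 81.6 83. ] 50
```

```bash
python3 -c "
from h import *
a=np.radians(-15);ex=np.array([np.cos(a),np.sin(a)]);ey=np.array([-ex[1],ex[0]])
f=lambda n,uv,z:((ray(n,uv,z)[0,:2]-[.6603,.1401])*1000@np.c_[ex,ey]).round(1)
for z in (.045,.036,.027,.02,.006): print(z,f('scene',(400,285),z))
im,d=arm.get_image('scene')
cv2.imwrite('pics/e.png',cv2.resize(im[265:297,380:422,::-1],None,fx=16,fy=16,interpolation=cv2.INTER_CUBIC))
P=cloud('scene',d);q=P[...,:2]-[.6603,.1401]
for r in range(278,294):
    print(r,[(round(q[r,c]@ex*1000),round(q[r,c]@ey*1000),round(P[r,c,2]*1000)) for c in (396,399,402,405)])
"
```

```text
0.045 [26.1 -3. ]
0.036 [19.4 -0.9]
0.027 [12.7  1.2]
0.02 [7.5 2.8]
0.006 [-3.  6.]
278 [(13, -10, 51), (22, -7, 63), (26, -2, 68), (25, 4, 66)]
279 [(13, -9, 47), (25, -7, 63), (25, -1, 63), (24, 5, 61)]
280 [(-19, 0, 2), (1, 1, 28), (25, -1, 60), (-1, 14, 25)]
281 [(-14, -1, 6), (0, 1, 24), (-14, 12, 5), (1, 13, 25)]
282 [(-13, -1, 4), (-11, 5, 6), (-10, 11, 6), (3, 13, 24)]
283 [(-9, -1, 5), (-11, 5, 3), (-9, 11, 5), (6, 13, 24)]
284 [(-7, -2, 5), (-4, 4, 8), (-5, 10, 7), (6, 13, 21)]
285 [(-6, -1, 2), (-4, 4, 5), (-6, 11, 2), (9, 13, 22)]
286 [(-1, -3, 6), (-2, 4, 4), (-2, 10, 3), (10, 13, 19)]
287 [(28, -11, 41), (-1, 4, 2), (2, 10, 5), (10, 13, 17)]
288 [(31, -11, 42), (2, 4, 2), (7, 8, 8), (13, 13, 17)]
289 [(36, -13, 46), (8, 2, 7), (7, 9, 5), (14, 13, 14)]
290 [(38, -13, 45), (38, -7, 45), (39, -1, 46), (38, 5, 45)]
291 [(40, -13, 44), (41, -7, 46), (38, -1, 41), (42, 4, 46)]
292 [(44, -14, 47), (42, -7, 44), (42, -1, 43), (43, 4, 44)]
293 [(44, -13, 43), (47, -8, 47), (45, -2, 44), (45, 4, 44)]
```

View pics/e.png

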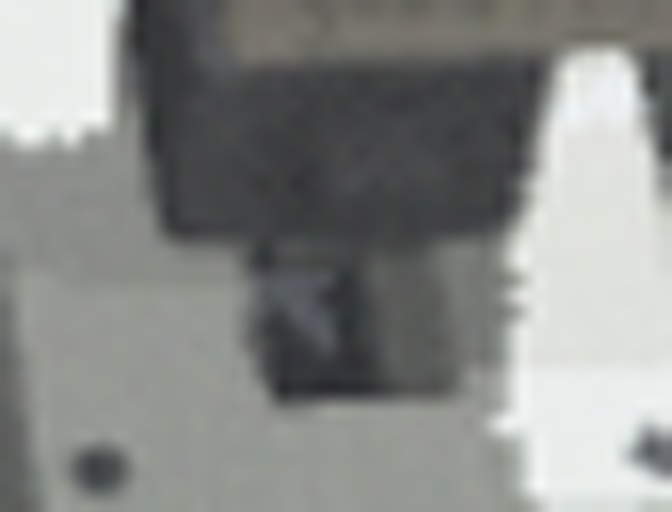

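The pull of −6.6 N at p≈21 mm shows the tip is directly below the bar, which agrees with the camera estimate of the axis about 9 mm short. I'll lower it to p≈24 mm and advance again, more gently.

Emit:
step_arm(plan=[{"wx":0,"wy":0,"wz":0,"tx":0,"ty":0,"tz":0.15,"hand":0},{"wx":0,"wy":0,"wz":0,"tx":0,"ty":0,"tz":0.15,"hand":0},{"wx":0,"wy":0,"wz":0,"tx":0,"ty":0,"tz":0,"hand":0},{"wx":0,"wy":0,"wz":0,"tx":0,"ty":0.1,"tz":0,"hand":0},{"wx":0,"wy":0,"wz":0,"tx":0,"ty":0.1,"tz":0,"hand":0},{"wx":0,"wy":0,"wz":0,"tx":0,"ty":0.1,"tz":0,"hand":0},{"wx":0,"wy":0,"wz":0,"tx":0,"ty":0,"tz":0,"hand":0},{"wx":0,"wy":0,"wz":0,"tx":0,"ty":0,"tz":0,"hand":0},{"wx":0,"wy":0,"wz":0,"tx":0,"ty":0,"tz":0,"hand":0},{"wx":0,"wy":0,"wz":0,"tx":0,"ty":0,"tz":0,"hand":0}])

```text
clock: 15.27
position: [0.6548, 0.1426, 0.1184]
ee_rot: [-2.493, -1.911, 0.001]
force: [-3.7, 0.7, 6.0]
width: 0.255
```

```bash
python3 -c "
from h import *
to([.6582,.1413,.1155],75);print(arm.observe()['ft_torque'])
im,d=arm.get_image('scene');face(d)
"
```

```text
clock 15.27 pos [0.6548 0.1426 0.1184] theta 74.93 tilt 0.04 w 0.255 F [-3.7  0.7  6. ]
tool cm [-0.03  0.36  0.29] wz total -0.01
[ 0.14883432  0.98408892 -0.02261781]
face slope,x0 [ 0.016 15.008] 84 median 15.4 top z [79.8 82.  83.2] 52
```

The shallower depth lets it advance: face at +15 mm with only 3.7 N of drag. I'll continue.

Emit:
step_arm(plan=[{"wx":0,"wy":0,"wz":0,"tx":0,"ty":0.1,"tz":0,"hand":0},{"wx":0,"wy":0,"wz":0,"tx":0,"ty":0.1,"tz":0,"hand":0},{"wx":0,"wy":0,"wz":0,"tx":0,"ty":0.1,"tz":0,"hand":0},{"wx":0,"wy":0,"wz":0,"tx":0,"ty":0.1,"tz":0,"hand":0},{"wx":0,"wy":0,"wz":0,"tx":0,"ty":0,"tz":0,"hand":0},{"wx":0,"wy":0,"wz":0,"tx":0,"ty":0,"tz":0,"hand":0},{"wx":0,"wy":0,"wz":0,"tx":0,"ty":0,"tz":0,"hand":0},{"wx":0,"wy":0,"wz":0,"tx":0,"ty":0,"tz":0,"hand":0},{"wx":0,"wy":0,"wz":0,"tx":0,"ty":0,"tz":0,"hand":0},{"wx":0,"wy":0,"wz":0,"tx":0,"ty":0,"tz":0,"hand":0}])

```text
clock: 16.15
position: [0.6589, 0.1417, 0.1185]
ee_rot: [-2.493, -1.911, -0.0]
force: [-4.5, 2.1, 6.7]
width: 0.257
```

```bash
python3 -c "
from h import *
to([.6582,.1413,.1155],75);print(arm.observe()['ft_torque'])
im,d=arm.get_image('scene');face(d)
"
```

```text
clock 16.15 pos [0.6589 0.1417 0.1185] theta 74.93 tilt 0.03 w 0.257 F [-4.5  2.1  6.7]
tool cm [-0.06 -0.06  0.3 ] wz total -0.01
[0.20313313 0.85211227 0.03139031]
face slope,x0 [1.300e-02 1.927e+01] 84 median 19.6 top z [80.  81.7 83.2] 58
```

Emit:
step_arm(plan=[{"wx":0,"wy":0,"wz":0,"tx":0,"ty":0.12,"tz":0,"hand":0},{"wx":0,"wy":0,"wz":0,"tx":0,"ty":0,"tz":0,"hand":0},{"wx":0,"wy":0,"wz":0,"tx":0,"ty":0,"tz":-0.1,"hand":0},{"wx":0,"wy":0,"wz":0,"tx":0,"ty":0,"tz":-0.1,"hand":0},{"wx":0,"wy":0,"wz":0,"tx":0,"ty":0,"tz":-0.1,"hand":0},{"wx":0,"wy":0,"wz":0,"tx":0,"ty":0,"tz":-0.1,"hand":0},{"wx":0,"wy":0,"wz":0,"tx":0,"ty":0,"tz":0,"hand":0},{"wx":0,"wy":0,"wz":0,"tx":0,"ty":0,"tz":0,"hand":0},{"wx":0,"wy":0,"wz":0,"tx":0,"ty":0,"tz":0,"hand":0},{"wx":0,"wy":0,"wz":0,"tx":0,"ty":0,"tz":0,"hand":0}])

```text
clock: 17.03
position: [0.6604, 0.141, 0.122]
ee_rot: [2.494, 1.911, 0.001]
force: [-1.3, 1.7, 2.2]
width: 0.26
```

```bash
python3 -c "
from h import *
to([.6582,.1413,.1237],75);print(arm.observe()['ft_torque'])
im,d=arm.get_image('scene');face(d)
"
```

```text
clock 17.03 pos [0.6604 0.141  0.122 ] theta 74.92 tilt 0.02 w 0.26 F [-1.3  1.7  2.2]
tool cm [-0.03 -0.22 -0.17] wz total -0.01
[0.49227351 0.24905336 0.01694982]
face slope,x0 [7.0000e-03 2.0893e+01] 90 median 21.1 top z [80.3 81.5 83.7] 57
```

At p≈20 mm there is no obstruction, so the tip has passed the bar. I'll raise further to seat the hook.

Emit:
step_arm(plan=[{"wx":0,"wy":0,"wz":0,"tx":0,"ty":0,"tz":-0.08,"hand":0},{"wx":0,"wy":0,"wz":0,"tx":0,"ty":0,"tz":-0.08,"hand":0},{"wx":0,"wy":0,"wz":0,"tx":0,"ty":0,"tz":-0.08,"hand":0},{"wx":0,"wy":0,"wz":0,"tx":0,"ty":0,"tz":0,"hand":0},{"wx":0,"wy":0,"wz":0,"tx":0,"ty":0,"tz":0,"hand":0},{"wx":0,"wy":0,"wz":0,"tx":0,"ty":0,"tz":0,"hand":0},{"wx":0,"wy":0,"wz":0,"tx":0,"ty":0,"tz":0,"hand":0},{"wx":0,"wy":0,"wz":0,"tx":0,"ty":0,"tz":0,"hand":0},{"wx":0,"wy":0,"wz":0,"tx":0,"ty":0,"tz":0,"hand":0},{"wx":0,"wy":0,"wz":0,"tx":0,"ty":0,"tz":0,"hand":0}])

```text
clock: 17.92
position: [0.6602, 0.1408, 0.1241]
ee_rot: [-2.494, -1.911, 0.0]
force: [1.9, 3.6, -8.0]
width: 0.257
```

```bash
python3 -c "
from h import *
to([.6582,.1413,.1237],75);print(arm.observe()['ft_torque'])
im,d=arm.get_image('scene');face(d)
"
```

```text
clock 17.92 pos [0.6602 0.1408 0.1241] theta 74.91 tilt 0.02 w 0.257 F [ 1.9  3.6 -8. ]
tool cm [-0.01 -0.21  0.04] wz total -0.01
[ 0.8362624  -0.73345608  0.04697302]
face slope,x0 [ 0.    21.147] 91 median 21.2 top z [80.1 81.6 83.7] 57
```

The hook is seated, with an 8 N pull at p≈17.6 mm. I'll relax the arm, open the gripper and check.

Emit:
step_arm(plan=[{"wx":0,"wy":0,"wz":0,"tx":0,"ty":0,"tz":0.06,"hand":0},{"wx":0,"wy":0,"wz":0,"tx":0,"ty":0,"tz":0,"hand":0},{"wx":0,"wy":0,"wz":0,"tx":0,"ty":0,"tz":0,"hand":0.3},{"wx":0,"wy":0,"wz":0,"tx":0,"ty":0,"tz":0,"hand":0.35},{"wx":0,"wy":0,"wz":0,"tx":0,"ty":0,"tz":0,"hand":0.4},{"wx":0,"wy":0,"wz":0,"tx":0,"ty":0,"tz":0,"hand":0.45},{"wx":0,"wy":0,"wz":0,"tx":0,"ty":0,"tz":0,"hand":0.5},{"wx":0,"wy":0,"wz":0,"tx":0,"ty":0,"tz":0,"hand":0.55},{"wx":0,"wy":0,"wz":0,"tx":0,"ty":0,"tz":0,"hand":0.6},{"wx":0,"wy":0,"wz":0,"tx":0,"ty":0,"tz":0,"hand":0.6}])

```text
clock: 18.8
position: [0.6603, 0.1408, 0.1238]
ee_rot: [2.494, 1.911, -0.0]
force: [0.2, -1.1, 0.3]
width: 0.595
```

```bash
python3 -c "
from h import *
to([.6582,.1413,.1237],75);print(arm.observe()['ft_torque'])
im,d=arm.get_image('scene');face(d)
"
```

```text
clock 18.8 pos [0.6603 0.1408 0.1238] theta 74.91 tilt 0.01 w 0.595 F [ 0.2 -1.1  0.3]
tool cm [-0.01 -0.21  0.01] wz total -0.01
[ 0.03124533 -0.13137114 -0.00031792]
face slope,x0 [-1.0000e-03  2.0739e+01] 90 median 20.7 top z [80.1 81.6 83.4] 60
```

Released, with the housing staying flat. Now I retreat upward, then sideways to clear the view.

Emit:
step_arm(plan=[{"wx":0,"wy":0,"wz":0,"tx":0,"ty":0,"tz":-0.6,"hand":0.6},{"wx":0,"wy":0,"wz":0,"tx":0,"ty":0,"tz":-1,"hand":0.6},{"wx":0,"wy":0,"wz":0,"tx":0,"ty":0,"tz":-1.5,"hand":0.6},{"wx":0,"wy":0,"wz":0,"tx":0,"ty":0,"tz":-2,"hand":0.6},{"wx":0,"wy":0,"wz":0,"tx":0,"ty":0,"tz":-2.5,"hand":0.6},{"wx":0,"wy":0,"wz":0,"tx":0,"ty":0,"tz":-3,"hand":0.6},{"wx":0,"wy":0,"wz":0,"tx":0,"ty":0,"tz":-3,"hand":0.6},{"wx":0,"wy":0,"wz":0,"tx":0,"ty":0,"tz":-2,"hand":0.6},{"wx":0,"wy":0,"wz":0,"tx":0,"ty":-1,"tz":0,"hand":0.6},{"wx":0,"wy":0,"wz":0,"tx":-1,"ty":-2,"tz":0,"hand":0.6}])

```text
clock: 19.68
position: [0.6305, 0.1406, 0.2824]
ee_rot: [2.493, 1.91, 0.008]
force: [-1.4, -0.2, -1.4]
width: 0.601
```

Emit:
step_arm(plan=[{"wx":0,"wy":0,"wz":0,"tx":-3,"ty":-2,"tz":0,"hand":0.6},{"wx":0,"wy":0,"wz":0,"tx":-3,"ty":-2,"tz":0,"hand":0.6},{"wx":0,"wy":0,"wz":0,"tx":-3,"ty":-2,"tz":0,"hand":0.6},{"wx":0,"wy":0,"wz":0,"tx":-3,"ty":-2,"tz":0,"hand":0.6},{"wx":0,"wy":0,"wz":0,"tx":-3,"ty":-2,"tz":0,"hand":0.6},{"wx":0,"wy":0,"wz":0,"tx":-3,"ty":-2,"tz":0,"hand":0.6},{"wx":0,"wy":0,"wz":0,"tx":-3,"ty":-1,"tz":0,"hand":0.6},{"wx":0,"wy":0,"wz":0,"tx":-2,"ty":0,"tz":0,"hand":0.6},{"wx":0,"wy":0,"wz":0,"tx":0,"ty":0,"tz":0,"hand":0.6},{"wx":0,"wy":0,"wz":0,"tx":0,"ty":0,"tz":0,"hand":0.6}])

```text
clock: 20.52
position: [0.4433, -0.05, 0.281]
ee_rot: [2.495, 1.907, 0.002]
force: [-0.4, 0.0, -0.3]
width: 0.601
```

```bash
python3 -c "
from h import *
to([.6582,.1413,.1237],75)
for n in('scene','top'):
    im,d=arm.get_image(n);cv2.imwrite('pics/'+n+'9.png',im[:,:,::-1])
    P=cloud(n,d)
    m=(d>0)&(abs(P[...,2]-.131)<.007)&(np.hypot(P[...,0]-.66,P[...,1]-.14)<.05);print(n,m.sum(),'knob top z',np.median(P[m][:,2]),rect(n,m,.131))
    m=(d>0)&(abs(P[...,2]-.083)<.006)&(np.hypot(P[...,0]-.66,P[...,1]-.14)<.05);print(n,m.sum(),'hous top z',np.median(P[m][:,2]),rect(n,m,.083))
    if n=='scene': face(d)
"
```

```text
clock 20.52 pos [ 0.4433 -0.05    0.281 ] theta 74.77 tilt 0.11 w 0.601 F [-0.4  0.  -0.3]
tool cm [24.11 15.68 15.75] wz total -0.04
scene 235 knob top z 0.12943723823006714 ((663.4, 138.9), (40.6, 27.6), 72.6, 58)
scene 339 hous top z 0.08187697211768222 ((663.8, 139.5), (46.8, 45.5), 72.7, 83)
face slope,x0 [-1.7000e-02  2.1253e+01] 97 median 20.8 top z [80.3 82.  83.7] 155
top 254 knob top z 0.13146833160242272 ((658.3, 142.4), (40.4, 24.7), 74.6, 58)
top 251 hous top z 0.08366635801311025 ((658.1, 142.4), (46.6, 44.0), 76.6, 79)
```

View pics/scene9.png

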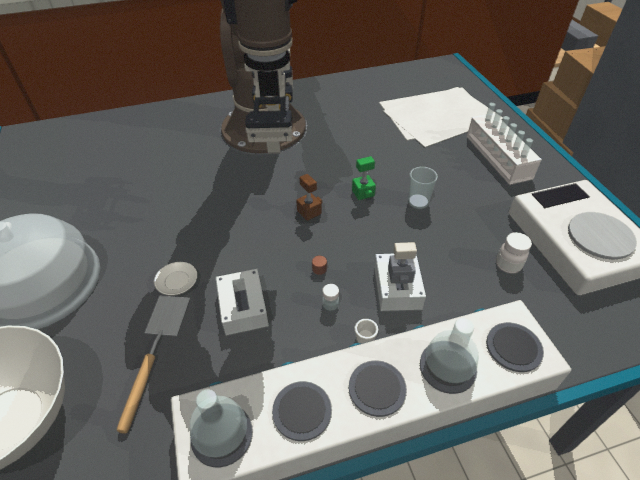

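View pics/top9.png

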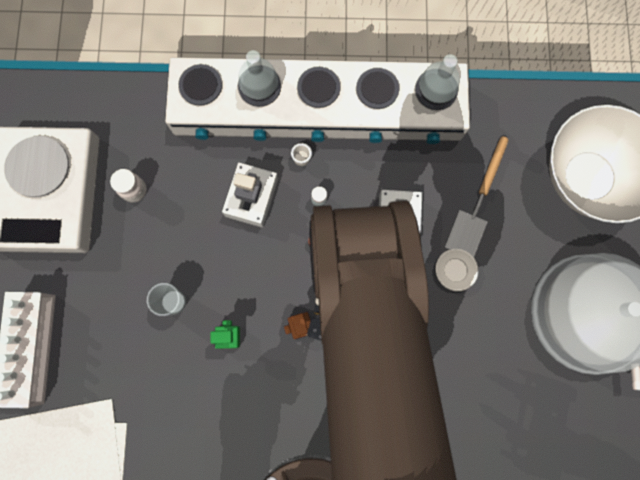

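The logger stands on the bar block at scene (402,270) and top (249,188). The knob top is at 131 mm, as expected for p = 18 mm, and the housing top is at about 83 mm. The other objects are at the pixels they started at. Handing in.

```bash
python3 -c "
from cell import arm
s=arm.observe();print(s['clock'],s['force'].round(1));print(arm.sign_off())"
```

```text
20.6167 [-0.5  0.3  0. ]
the job is handed in; nothing more can be done
None
```

The logger is clipped on the bar of the bar block and the job is handed in at 20.6 s. I gripped the knob, stood the logger over the well, pressed, slid the hook under the bar, let the knob up and released.

**What went wrong:** two slides with the knob near full press jammed, at about 15 N and 9 N, and the housing tipped about 3° forward. I did not find the cause. I backed off after the first. After the second I raised the knob to see where the hook was, then slid on freely at a press of about 23 mm.

**Last checks that agree:**
- **Hook:** raising the knob met a pull of about 8 N at a plunger reading of about 17.6 mm.
- **Knob height:** after release its top was at 131 mm in the top view. That is what 18 mm of plunger gives.
- **Housing:** it is within about 1 mm of the bar's middle in the top view. Its top is at 82–84 mm and its tilt within about 1°.
- **Surroundings:** the arm is clear with about zero force. By eye, the other things in both pictures stand where they were; I did not measure them.

**Small disagreement:** the scene camera put things about 2–5 mm off from the top camera, both at the start and at the end. Its knob height was 129.4 mm.

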